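Square up the specimens with a straightedge

ROBOT

A 6-joint arm with a two-finger parallel gripper is mounted at the origin on the work surface. World frame = base frame: x ahead of the robot, y to its left, z up, the work surface at z = 0. Lengths are in m, angles in rad, forces in N, time in s.
With the tool pointing down it reaches from about 0.35 to 1 m from the base axis. Payload 7.1 kg.
Tool frame: the origin (TCP) lies between the finger pads; the fingertips stand 11 mm ahead of it and the grasp point (between the pads) lies 8 mm behind it; z points along the fingers, y is the line along which they close (so a half turn about z gives the same grasp; the last joint's range is limited). The gripper opens to 85 mm and grips with 20 to 120 N. Pads are 22 mm wide; open, the fingers measure 114 mm over their backs; the gripper's body (76 mm by 85 mm) begins 54 mm behind the grasp point. The pads swing forward as they close: fully open they stand 13 mm farther back than shut.
Start: joints at [-1.353, 0.423, 1.63, -0, 1.089, -0.019], TCP at [0.147, -0.608, 0.216] pointing down, gripper open.
Joint ranges: [-3, 3], [-0.9, 2.11], [0.09, 2.58], [-1.31, 4.45], [0.11, 2.69], [-2.54, 2.54]. Speed limits (rad/s): [2.39, 2.39, 3.01, 3.14, 3.14, 3.14].

INTERFACE

Orientations are given as a rotation vector (axis times angle).
In Python, from cell import robot gives the robot as it stands. The module is installed in compiled form; this text tells all that it offers.
- The arm moves only by the tool carry_out, never from a script. Its argument "motion" is a list of rows, each a list of 5 numbers: the shift along the world's x, y, z each as a share of 0.06 m, from -1 to 1, then the turn about the world's z as a share of 180 degrees, from -1 to 1, then the opening, from -1 (shut) to 1 (fully open), so that 0 is half open. In form: [[dx, dy, dz, twist, gripper], ...]. A call has 1 to 5 rows; each row shifts and turns the commanded pose from where the row before left it; what a row does not reach is not made up. A row lasts 1/8 s, in which the tool goes at most 62.5 mm and 10.7 degrees, less where a joint would pass 70% of its speed; a pose out of reach is approached as far as the arm can. A call with a number of a shift or a turn outside -1 to 1 is refused whole. A call with a gripper value outside its range is refused whole. The fingers move at their own pace and stop on an object; "grip_force" is the grip in N (left out, the last holds). Time passes only in rows, so rows that do not move let the fingers close. It gives the time, the measured TCP pose, the force, the opening and the grip force at its end, in the units of the state.
- robot.get_obs(): the state, without advancing time (a new reading comes with each control period).
- robot.capture(name): name is "scene" or "top"; returns a dict with "img" (400x640x3 uint8, red, green, blue), "fovy" (degrees; the focal length in pixels is half the picture's height over the tangent of half this angle, whatever the lens; pixels are square), "cx", "cy" (the principal point, pixels), "position" and "rotation" of the camera in the world. Camera axes: x right, y down, z forward; pixel columns grow to the right and rows downward; lengths in m; the calibration is good to about 2 mm. A picture is of the moment at which its call begins. There is no depth.
- robot.job_done(): hands the job in; it is judged then, once.
The state is a dict: "clock": time; "joint_positions": joint angles; "dq": joint speeds; "joint_efforts": joint torques, N m; "eef_pos": TCP position; "ee_rot": TCP orientation; "force": force on the tool from outside, world axes, zero at the start; "ft_torque": the same for the moment, N m; "finger_gap": opening from 0.0 (shut) to 1.0 (fully open); "grip_force": force on a finger pad.
Only numpy, scipy, OpenCV 4.12 (cv2) and the standard library are available. Lean on these libraries where they do the work, as an engineer would, in place of code of your own. Each camera call takes 0.05 s, during which the arm holds its last target. There are 200 camera calls.

TASK

Pick up the straightedge by its grip rib and use its edge, not the fingers, to push the four small metal specimens on the staging plate into one straight row, square and flush against the fence bar. Feel for the bar and press with the edge until all four are snug between edge and bar at once for half a second or more, evenly and gently (about 10 N in all, never more than 5 N on any one), without tipping a specimen. Then lay the straightedge flat on the bench off the plate, let go, and leave the slide case, lens and clamp ring where they are.

Things in the scene. Friction and masses are not known exactly. Their poses are not given: they have to be found in the camera images.
- straightedge_grip (a point): Middle of the black grip rib on top of the loose straightedge, 20 mm above its underside; z up, y along it. The rib is 60 mm long (y), 14 mm thick (x) and rises from 6 to 34 mm above the underside: pinch it across its thickness from above. The straightedge lies on the bench left or right of the staging plate, roughly along world x.
- straightedge: The straightedge: flat aluminium plate 220 mm long (own y), 66 mm wide (own x), 6 mm thick, 0.3 kg with its rib. Both long edges are straight and alike, 33 mm from the rib's mid-plane. Carried 3 to 8 mm above the staging plate it does not drag and its edge meets the specimens; if it sags under load it bears them down on the plate, and less of the push reaches the fence. Origin at the centre of its underside.
- stage: Black staging plate fixed to the bench, 205 mm deep (own x from -100 to +105 mm), 230 mm wide (own y), its top 18 mm above the bench. Origin on the bench under its middle; own x points away from the robot towards the fence, z up.
- fence: The fence on the far part of the plate: two fixed guides (x 8 to 54 mm, 12 mm high, y = +-109 mm) and, across between them, an aluminium bar 206 mm long (own y), 12 mm thick, 20 mm high. Origin on the plate's top, mid-width; axes as the plate's. The bar is clamped fast, square to x, with its near face anywhere from 0 to 30 mm beyond the origin (+x): this is not measured, feel for it.
- specimen1_center (a point): Specimen 1 of 4, counted along the row from the plate's -y side: loose ground aluminium block, 28 mm deep (own x), 32 mm wide (own y), 24 mm high, about 0.06 kg; sliding it takes about 0.6 N. The point is its centre, 12 mm above the plate's top. It starts crooked, short of the fence; seated, its +x face lies flat on the fence bar, this point 14 mm before it.
- specimen1: The same specimen 1; origin at the centre of its underside.
- specimen2_center (a point): Specimen 2 of 4, counted along the row from the plate's -y side: loose ground aluminium block, 28 mm deep (own x), 32 mm wide (own y), 24 mm high, about 0.06 kg; sliding it takes about 0.6 N. The point is its centre, 12 mm above the plate's top. It starts crooked, short of the fence; seated, its +x face lies flat on the fence bar, this point 14 mm before it.
- specimen2: The same specimen 2; origin at the centre of its underside.
- specimen3_center (a point): Specimen 3 of 4, counted along the row from the plate's -y side: loose ground aluminium block, 28 mm deep (own x), 32 mm wide (own y), 24 mm high, about 0.06 kg; sliding it takes about 0.6 N. The point is its centre, 12 mm above the plate's top. It starts crooked, short of the fence; seated, its +x face lies flat on the fence bar, this point 14 mm before it.
- specimen3: The same specimen 3; origin at the centre of its underside.
- specimen4_center (a point): Specimen 4 of 4, counted along the row from the plate's -y side: loose ground aluminium block, 28 mm deep (own x), 32 mm wide (own y), 24 mm high, about 0.06 kg; sliding it takes about 0.6 N. The point is its centre, 12 mm above the plate's top. It starts crooked, short of the fence; seated, its +x face lies flat on the fence bar, this point 14 mm before it.
- specimen4: The same specimen 4; origin at the centre of its underside.
- slide_case_center (a point): Closed grey slide case, 75 x 200 x 22 mm, lying on the bench on the other side of the plate from the straightedge; the point is its centre. To be left alone.
- lens_center (a point): Upright black objective lens, 40 mm across, 50 mm high, on the bench beside the staging plate; the point is its centre. To be left alone.
- clamp_ring: Steel clamp ring, 70 mm across, 16 mm high, lying on the bench beside the staging plate; origin at the centre of its underside. To be left alone.
Mind the look-alikes: they are no part of the job. Leave any turquoise look-alike of the specimen1 alone.

How it is judged:
By the outcome, as a careful person would: the job done as asked, in the order asked, and still so for the second after the job is handed in, with the robot touching nothing.
It also fails if it takes over 67 s, if anything falls off the work surface, if the arm or the gripper's body presses on something with over 40 N, if the wrist force passes 120 N, or if a joint passes its speed limit or range.

## Working session

There is one attempt and no reset: what is moved stays moved. The work goes in short steps, Python scripts to look and compute and a tool call to move; the robot and the scene stay as the last step left them, time stands still between calls to the robot, and variables do not carry over. Pictures are saved under pics/ and viewed, at most 10 in all, crops included, and the job is handed in when it is done.

Besides the shell and the picture viewer there is one more tool, called by a JSON object that holds its "method" and its "body", one argument or row to a line. carry_out: Moves the arm, as the interface text tells. Its arguments: {"type":"object","properties":{"motion":{"type":"array","items":{"type":"array","items":{"type":"number","minimum":-1,"maximum":1}}},"grip_force":{"type":"number"}},"required":["motion"]}

```bash
mkdir -p pics
cat > h.py <<'E'
import numpy as np, cv2
from cell import robot
def cap(n,save=None):
    c=robot.capture(n)
    if save: cv2.imwrite('pics/'+save,c['img'][:,:,::-1])
    return c
def ray(c,u,v,z):
    f=c['img'].shape[0]/2/np.tan(np.radians(c['fovy'])/2)
    d=np.array(c['rotation'])@np.array([(u-c['cx'])/f,(v-c['cy'])/f,1.]); p=np.array(c['position'])
    return p+d*(z-p[2])/d[2]
E
python3 - <<'E'
from h import *
for n in('top','scene'):
    c=cap(n,n+'0.png'); print(n,c['fovy'],c['cx'],c['cy'],c['position'],np.round(c['rotation'],3).tolist())
print(robot.get_obs())
E
```

```text
top 49.23393836986255 326.29857653957487 198.22784496711242 [ 0.40818046 -0.01529243  1.04484506] [-2.189, 2.135, -0.129]
scene 50.62351935931849 319.6690776458374 201.69579520907232 [ 0.84905364 -0.55350929  0.63906729] [-2.282, -0.578, 0.259]
{'clock': 0.1, 'joint_positions': array([-1.35300182e+00,  4.23772624e-01,  1.63063774e+00, -2.77504379e-06,
        1.08863383e+00, -1.89897803e-02]), 'dq': array([-3.54966378e-04, -1.42900237e-03, -1.50149213e-03, -7.08134060e-04,
       -1.23683449e-03, -8.13814223e-05]), 'joint_efforts': array([-1.99227296e-03, -5.58427334e+01, -2.82443333e+01, -1.71445813e-04,
        2.90099721e-03,  2.53078906e-05]), 'eef_pos': array([ 0.1465245 , -0.6070243 ,  0.21540884]), 'ee_rot': array([-3.11816671e+00, -3.70903030e-01,  2.30007171e-04]), 'force': array([-0.91018311,  0.4520395 , -0.08359183]), 'ft_torque': array([ 0.02903325, -0.00949467, -0.01679715]), 'grip_force': 0.0, 'finger_gap': 1.0030424594022662}
```

View pics/top0.png

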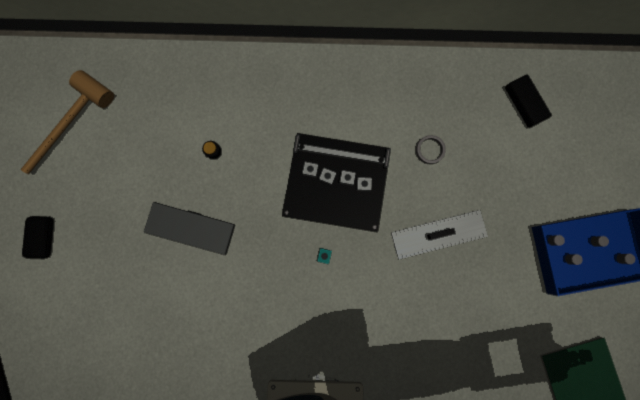

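View pics/scene0.png

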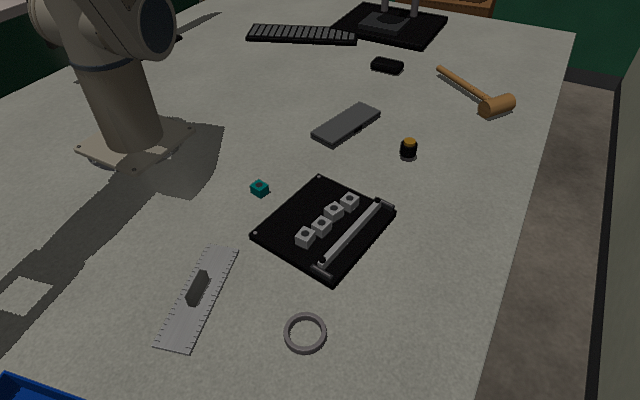

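The top view shows the plate (corners about (297,134), (391,149), (378,231), (283,215)). The bar is at y≈152 and the four specimens run from (310,169) to (364,184). The straightedge lies right of the plate at (440,234), and the turquoise decoy is at (324,256). The scene view agrees. `rotation` is a rotation vector, so the ray helper needs fixing.

```bash
sed -i "s/np.array(c\['rotation'\])@/cv2.Rodrigues(np.array(c['rotation'],float))[0]@/" h.py
python3 - <<'E'
from h import *
c=cap('top'); g=c['img'].astype(int); gray=g.mean(2); 
def comp(mask,lo,hi,name,z,roi):
    m=np.zeros(mask.shape,np.uint8); u0,u1,v0,v1=roi; m[v0:v1,u0:u1]=mask[v0:v1,u0:u1]
    cs,_=cv2.findContours(m,cv2.RETR_EXTERNAL,cv2.CHAIN_APPROX_NONE)
    for k in cs:
        if lo<=cv2.contourArea(k)<=hi:
            w=np.array([ray(c,*p,z)[:2] for p in k[:,0].astype(float)],np.float32)*1000
            r=cv2.minAreaRect(w); print(name,'px',np.round(k[:,0].mean(0)),np.round(r[0],1),np.round(r[1],1),round(r[2],1),np.round(cv2.boxPoints(r)).tolist())
print(gray[240,400:405],gray[234,440],gray[200,330],gray[168,305],gray[245,250:254],gray[255,440:444])
plate=gray<45
comp(plate,3000,9e4,'plate',.018,(270,400,125,240))
br=gray>100
comp(br,60,500,'spec',.042,(295,380,158,198))
comp(br,100,2000,'bar',.038,(295,392,140,170))
ed=gray>105
comp(gray>118,800,9e4,'edge',.006,(380,500,200,270))
comp(gray<70,80,900,'rib',.034,(415,465,222,246))
comp(gray<85,800,9e4,'case',.022,(135,245,195,262))
comp(gray<60,50,900,'lens',.05,(195,225,135,165))
for n,(u,v) in dict(spot=(430,150),teal=(324,256)).items(): print(n,ray(c,u,v,.015))
cv2.imwrite('pics/crop.png',cv2.resize(np.clip(c['img'][120:270,275:500,::-1]*1.3,0,255).astype(np.uint8),None,fx=3.5,fy=3.5,interpolation=cv2.INTER_CUBIC))
E
```

```text
[124.         124.         124.33333333 124.33333333 124.33333333] 18.333333333333332 14.666666666666666 108.33333333333333 [96.         94.33333333 94.66666667 96.        ] [95.66666667 96.         97.         98.        ]
plate px [338. 181.] [570.1 -38. ] [229.7 204. ] 82.0 [[453.0, -138.0], [655.0, -166.0], [687.0, 62.0], [485.0, 90.0]]
spec px [364. 183.] [ 563.1 -102.5] [25.8 27.9] 0.8 [[550.0, -89.0], [550.0, -117.0], [576.0, -116.0], [576.0, -88.0]]
spec px [348. 177.] [577.6 -63.9] [29.6 24.1] 80.0 [[563.0, -76.0], [587.0, -81.0], [592.0, -51.0], [568.0, -47.0]]
spec px [327. 175.] [580.2 -16.8] [28.6 24.5] 69.4 [[564.0, -26.0], [587.0, -34.0], [597.0, -8.0], [574.0, 1.0]]
spec px [310. 168.] [595.8  24.4] [28.4 23.6] 80.0 [[582.0, 13.0], [605.0, 8.0], [610.0, 36.0], [587.0, 40.0]]
bar px [341. 153.] [635.2 -47.6] [172.4   8.7] 81.8 [[619.0, -132.0], [627.0, -134.0], [652.0, 37.0], [643.0, 38.0]]
edge px [428. 236.] [ 445.7 -262.8] [ 61.6 169.1] 15.3 [[394.0, -189.0], [438.0, -353.0], [498.0, -336.0], [453.0, -173.0]]
rib px [440. 233.] [ 452.3 -280.1] [16.7 69.5] 15.3 [[435.0, -249.0], [453.0, -316.0], [470.0, -311.0], [451.0, -244.0]]
case px [189. 228.] [451.9 303.1] [205.8  81.3] 76.3 [[388.0, 213.0], [467.0, 194.0], [516.0, 393.0], [437.0, 413.0]]
lens px [211. 150.] [631.5 253.6] [42.7 44.6] 1.5 [[610.0, 275.0], [611.0, 231.0], [653.0, 232.0], [652.0, 276.0]]
spot [ 0.65281887 -0.26267126  0.015     ]
teal [ 0.39339372 -0.01384273  0.015     ]
```

View pics/crop.png

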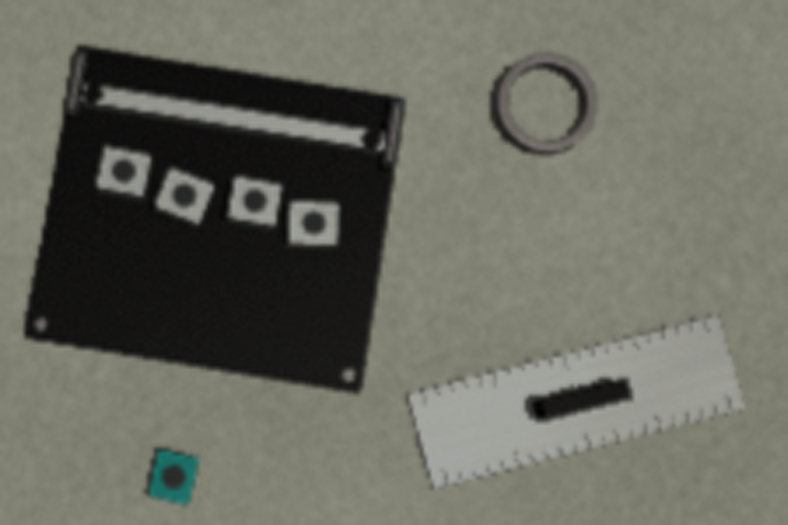

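The crop shows the ruler's corners at about (392,232), (480,210), (487,237) and (399,259) in the full picture, with a dark rib in the middle. The four specimens sit roughly 40 mm short of the bar. Next I'll refine the ruler and plate poses.

Run:
```python
from h import *
from scipy import ndimage as nd
c=cap('top'); gray=c['img'].astype(float).mean(2)
m=np.zeros(gray.shape,bool); m[205:265,386:492]=(gray[205:265,386:492]>110)
m=nd.binary_fill_holes(nd.binary_opening(nd.binary_closing(m,iterations=3),iterations=2))
l,n=nd.label(m); k=np.argmax(np.bincount(l.ravel())[1:])+1
v,u=np.nonzero(l==k); 
w=np.array([ray(c,a,b,.006)[:2] for a,b in zip(u.astype(float),v)],np.float32)*1000
r=cv2.minAreaRect(w); print('edge',r,w.mean(0)); C=np.cov(w.T); e=np.linalg.eigh(C)[1][:,1]; print('ang',np.degrees(np.arctan2(*e[::-1])))
# plate & bar & specimens subpixel
m=np.zeros(gray.shape,np.uint8); m[140:170,295:392]=gray[140:170,295:392]>80
l,n=nd.label(m); 
for i in range(1,n+1):
    v,u=np.nonzero(l==i)
    if len(v)>120:
        w=np.array([ray(c,a,b,.038)[:2] for a,b in zip(u.astype(float),v)])*1000
        e=np.linalg.eigh(np.cov(w.T))[1][:,1]; print('bar',len(v),w.mean(0),np.degrees(np.arctan2(*e[::-1])),cv2.minAreaRect(w.astype(np.float32)))
for p in [(391.6,232.3),(479.6,210),(487.3,236.6),(398.7,259.4)]: print(ray(c,*p,.006)[:2]*1000)
```

```text
edge ((451.4539489746094, -286.36590576171875), (64.75843811035156, 218.5568084716797), 15.636775016784668) [ 450.89685 -284.28098]
ang 105.64309489534038
bar 236 [ 653.64446418 -135.85596418] 61.77994613998385 ((633.0187377929688, -114.05479431152344), (69.48863983154297, 103.89950561523438), 1.473952293395996)
bar 341 [634.61963532 -48.46890276] 82.12078065037714 ((634.9052124023438, -47.22270965576172), (178.49050903320312, 10.913962364196777), 82.01789093017578)
[ 453.05498937 -172.96305457]
[ 511.53870131 -383.09169174]
[ 448.54579963 -400.36252366]
[ 389.68493332 -190.18253464]
```

{"method": "carry_out", "body": {
  "motion": [
    [0.51,0.54,-0.16,0.051,0.5],
    [0.51,0.54,-0.16,0.051,0.5],
    [0.51,0.54,-0.16,0.051,0.5],
    [0.51,0.54,-0.16,0.051,0.5],
    [0.51,0.54,-0.16,0.051,0.5]
  ]
}}

```text
clock: 0.82
eef_pos: [0.3004, -0.4444, 0.1678]
ee_rot: [2.724, 1.565, 0.0]
force: [0.9, -0.4, -0.8]
finger_gap: 0.755
grip_force: 0.0
```

{"method": "carry_out", "body": {
  "motion": [
    [0.51,0.54,-0.16,0.051,0.5],
    [0.51,0.54,-0.16,0.051,0.5],
    [0.51,0.54,-0.16,0.051,0.5],
    [0.51,0.54,-0.16,0.051,0.5],
    [0.51,0.54,-0.16,0.051,0.5]
  ]
}}

```text
clock: 1.45
eef_pos: [0.4536, -0.2824, 0.1198]
ee_rot: [1.898, 2.503, -0.0]
force: [-0.7, -0.8, 0.4]
finger_gap: 0.748
grip_force: 0.0
```

{"method": "carry_out", "body": {
  "motion": [
    [0,0,0,0,0.5],
    [0,0,0,0,0.5]
  ]
}}

```text
clock: 1.7
eef_pos: [0.4525, -0.2835, 0.12]
ee_rot: [-1.905, -2.498, 0.0]
force: [0.0, 0.2, 1.0]
finger_gap: 0.751
grip_force: 0.0
```

{"method": "carry_out", "body": {
  "motion": [
    [0,-0.04,-0.6,0.002,0.5],
    [0,0,-0.6,0,0.5],
    [0,0,-0.3,0,0.5],
    [0,0,-0.15,0,0.5],
    [0,0,0,0,0.5]
  ]
}}

```text
clock: 2.33
eef_pos: [0.4526, -0.2863, 0.0212]
ee_rot: [-1.897, -2.504, 0.0]
force: [0.1, -0.2, -0.2]
finger_gap: 0.753
grip_force: 0.0
```

{"method": "carry_out", "body": {
  "motion": [
    [0,0,0,0,-1],
    [0,0,0,0,-1],
    [0,0,0,0,-1],
    [0,0,0,0,-1],
    [0,0,0,0,-1]
  ],
  "grip_force": 60
}}

```text
clock: 2.95
eef_pos: [0.4527, -0.2859, 0.0212]
ee_rot: [1.897, 2.504, -0.0]
force: [0.3, 0.9, 0.1]
finger_gap: 0.0
grip_force: 0.0
```

The fingers closed fully without the rib, so I need to look.

Run:
```python
from h import *
print(robot.get_obs())
a=cap('scene')['img'][200:380,90:330]; b=cap('top')['img'][170:300,370:520]
r=lambda i:cv2.resize(np.clip(i[:,:,::-1]*1.5,0,255).astype(np.uint8),(400,300),interpolation=cv2.INTER_CUBIC)
cv2.imwrite('pics/g1.png',np.hstack([r(a),r(b)]))
```

```text
{'clock': 2.95, 'joint_positions': array([-5.85563762e-01,  5.98899112e-01,  1.92465204e+00, -1.15758061e-05,
        6.17962480e-01, -8.60083499e-01]), 'dq': array([-1.75829646e-03,  2.75182736e-03,  1.13742223e-04,  1.95234659e-03,
       -8.45906865e-05, -6.68454527e-04]), 'joint_efforts': array([ 4.67513571e-03, -5.34674084e+01, -1.56279087e+01, -8.95988956e-05,
       -7.29791668e-05,  8.64256549e-05]), 'eef_pos': array([ 0.4526701 , -0.2859117 ,  0.02118892]), 'ee_rot': array([ 1.89653012e+00,  2.50445198e+00, -2.75291063e-06]), 'force': array([0.25279634, 0.88537207, 0.05230345]), 'ft_torque': array([ 0.04763111, -0.00306465,  0.00881136]), 'grip_force': 0.0, 'finger_gap': 0.0001595298249175912}
```

View pics/g1.png

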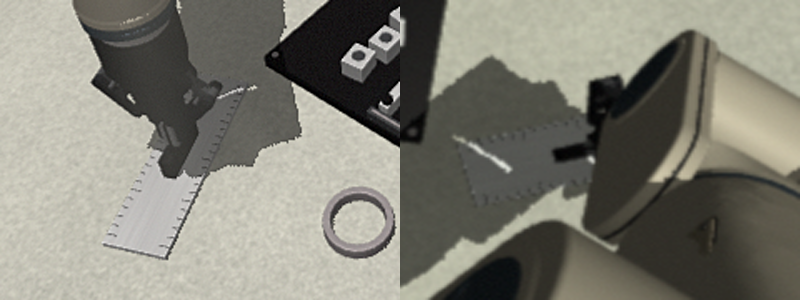

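Run:
```python
from h import *
a=cap('scene')['img'][200:320,120:280]
cv2.imwrite('pics/g2.png',cv2.resize((255*(a[:,:,::-1]/255.)**0.45).astype(np.uint8),(800,600),interpolation=cv2.INTER_CUBIC))
o=robot.get_obs(); print(o['finger_gap'],o['grip_force'])
```

```text
0.0012857099012188447 0.0
```

View pics/g2.png

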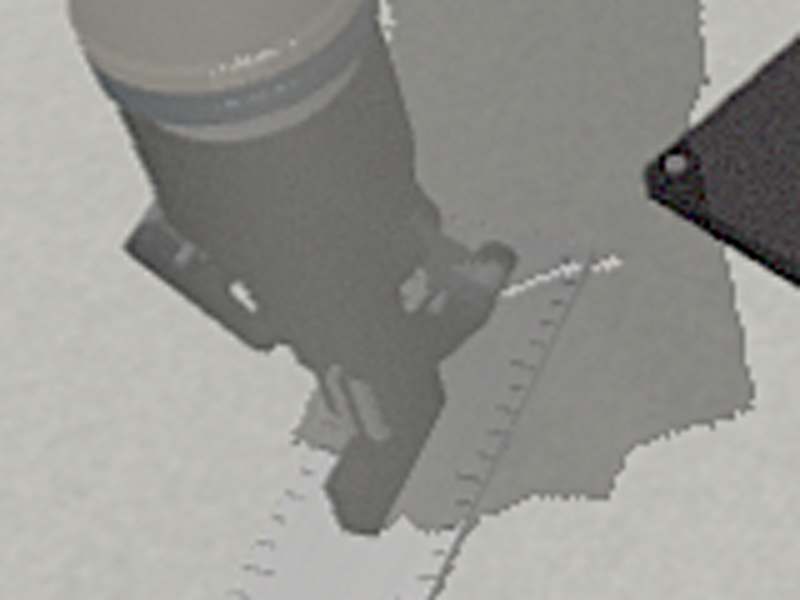

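The picture shows the fingers converged on the rib at crop (360,450), while the reported opening is 0. A small lift should show which is true, by weight and by picture.

{"method": "carry_out", "body": {
  "motion": [
    [0,0,0.1,0,-1],
    [0,0,0.2,0,-1],
    [0,0,0.2,0,-1],
    [0,0,0,0,-1],
    [0,0,0,0,-1]
  ],
  "grip_force": 60
}}

```text
clock: 3.72
eef_pos: [0.4527, -0.286, 0.0513]
ee_rot: [1.896, 2.504, 0.0]
force: [0.1, -0.8, -0.3]
finger_gap: -0.001
grip_force: 0.0
```

Run:
```python
from h import *
F=[]
for i in range(6):
    a=cap('scene'); o=robot.get_obs(); F.append(o['force'])
print(np.mean(F,0),np.std(F,0),o['finger_gap'],o['ft_torque'])
a=a['img'][180:330,120:320]
cv2.imwrite('pics/g3.png',cv2.resize((255*(a[:,:,::-1]/255.)**0.45).astype(np.uint8),(800,600),interpolation=cv2.INTER_CUBIC))
```

```text
[-0.18721451  0.04067055 -0.42432934] [0.44998475 0.51341724 0.25980504] 0.0002804399801021835 [-0.00291153 -0.00052924 -0.03345172]
```

View pics/g3.png

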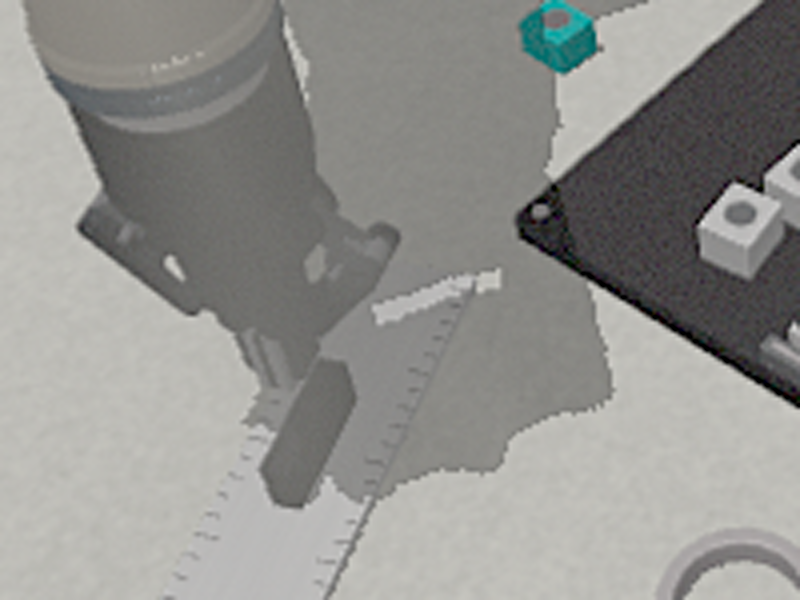

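The rib stays on the bench with the shut fingertips beside it, so it is a real miss. I'll check positions through the calibration, including where the TCP itself appears.

```bash
cat >> h.py <<'E'
def proj(c,P):
    f=c['img'].shape[0]/2/np.tan(np.radians(c['fovy'])/2)
    q=cv2.Rodrigues(np.array(c['rotation'],float))[0].T@(np.array(P)-np.array(c['position'])); return q[:2]/q[2]*f+[c['cx'],c['cy']]
E
python3 - <<'E'
from h import *
s=cap('scene')
fix=lambda p:(p-np.array([120,180]))*4
for P in ([.4527,-.286,.051],[.4527,-.286,.040],[.4527,-.286,.034],[0,0,0]): print(P,proj(s,P),fix(proj(s,P)))
for n,(u,v) in dict(ribtopA=(332,362),ribtopB=(275,470)).items():
    print(n,ray(s,120+u/4,180+v/4,.034))
for n,(u,v) in dict(e1=(475,285),).items(): print(n,ray(s,120+u/4,180+v/4,.006))
t=cap('top'); gray=t['img'].astype(float).mean(2)
for P in ([.4527,-.286,.15],[.4527,-.286,.034]):print(proj(t,P))
for nm,c in (('top',t),('scene',s)):
    hsv=cv2.cvtColor(c['img'],cv2.COLOR_RGB2HSV); m=cv2.inRange(hsv,(80,120,40),(100,255,255)); M=cv2.moments(m)
    print(nm,'teal',ray(c,M['m10']/M['m00'],M['m01']/M['m00'],.018), c['position'],c['rotation'],c['fovy'])
E
```

```text
[0.4527, -0.286, 0.051] [193.78811328 278.02657821] [295.15245311 392.10631285]
[0.4527, -0.286, 0.04] [195.18616203 281.84326488] [300.74464813 407.37305953]
[0.4527, -0.286, 0.034] [195.9363533  283.89129433] [303.74541321 415.56517733]
[0, 0, 0] [136.36804588 140.57655947] [  65.47218352 -157.69376212]
ribtopA [ 0.44484796 -0.25800652  0.034     ]
ribtopB [ 0.46024228 -0.31293788  0.034     ]
e1 [ 0.45710804 -0.17586962  0.006     ]
[457.45306017 231.07988526]
[442.30876492 233.19987339]
top teal [ 0.39481582 -0.01331623  0.018     ] [ 0.40818046 -0.01529243  1.04484506] [-2.18878714  2.13462797 -0.12910501] 49.23393836986255
scene teal [ 0.39596897 -0.01904456  0.018     ] [ 0.84905364 -0.55350929  0.63906729] [-2.28181124 -0.5779661   0.25942777] 50.62351935931849
```

{"method": "carry_out", "body": {
  "motion": [
    [0,0,0.5,0,-1],
    [0,0,0.5,0,-1],
    [0,0,0.5,0,-1],
    [0,0,0,0,-1]
  ]
}}

```text
clock: 4.62
eef_pos: [0.454, -0.2868, 0.1432]
ee_rot: [1.894, 2.501, 0.0]
force: [0.3, -0.5, -0.4]
finger_gap: 0.001
grip_force: 0.0
```

Run:
```python
from h import *
c=cap('scene'); o=robot.get_obs(); a=c['img'].copy(); p=o['eef_pos']; print(p)
a=cv2.resize((255*(a[170:320,110:310,::-1]/255.)**0.45).astype(np.uint8),(800,600),interpolation=cv2.INTER_CUBIC)
for dz,col in ((.0,(0,0,255)),(-.011,(0,255,0))):
    q=(proj(c,p+[0,0,dz])-[110,170])*4; print(q); cv2.circle(a,tuple(int(v) for v in q),3,col,-1)
cv2.imwrite('pics/g4.png',a)
```

```text
[ 0.45313142 -0.28628165  0.14183632]
[284.31761584 293.26380741]
[291.03618171 311.60628602]
```

View pics/g4.png

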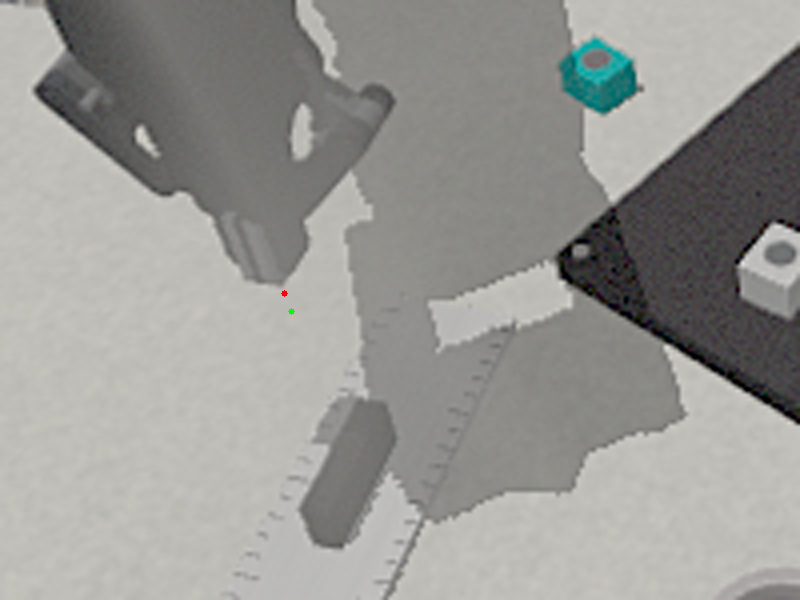

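The picture shows the shut fingertips at crop (272,283), while the reported tip projects to (291,311). So the real fingertips are about 17–25 mm higher than reported, and the fingers closed above the rib. I'll go lower in small steps with force checks.

{"method": "carry_out", "body": {
  "motion": [
    [0,0,-0.5,0,0.4],
    [0,0,-0.5,0,0.4],
    [0,0,-0.5,0,0.4],
    [0,0,-0.4,0,0.4],
    [0,0,-0.1,0,0.4]
  ]
}}

```text
clock: 5.3
eef_pos: [0.4508, -0.2847, 0.0186]
ee_rot: [-1.894, -2.5, 0.001]
force: [-0.6, 0.3, 0.0]
finger_gap: 0.697
grip_force: 0.0
```

{"method": "carry_out", "body": {
  "motion": [
    [0,0,-0.05,0,0.4],
    [0,0,-0.05,0,0.4]
  ]
}}

```text
clock: 5.55
eef_pos: [0.4531, -0.2862, 0.0155]
ee_rot: [1.896, 2.504, 0.0]
force: [-0.9, -0.7, 0.1]
finger_gap: 0.701
grip_force: 0.0
```

{"method": "carry_out", "body": {
  "motion": [
    [0,0,-0.05,0,0.4],
    [0,0,0,0,0.4]
  ]
}}

```text
clock: 5.8
eef_pos: [0.4528, -0.286, 0.0124]
ee_rot: [1.896, 2.504, 0.0]
force: [-0.3, 0.9, -0.2]
finger_gap: 0.698
grip_force: 0.0
```

{"method": "carry_out", "body": {
  "motion": [
    [0,0,-0.05,0,0.4],
    [0,0,-0.05,0,0.4]
  ]
}}

```text
clock: 6.05
eef_pos: [0.4527, -0.286, 0.0061]
ee_rot: [1.896, 2.504, 0.0]
force: [0.6, 0.2, 0.6]
finger_gap: 0.697
grip_force: 0.0
```

{"method": "carry_out", "body": {
  "motion": [
    [0,0,-0.05,0,0.4],
    [0,0,0,0,0.4]
  ]
}}

```text
clock: 6.3
eef_pos: [0.4524, -0.2858, 0.0028]
ee_rot: [-1.896, -2.504, 0.0]
force: [-0.3, 0.1, -0.1]
finger_gap: 0.701
grip_force: 0.0
```

{"method": "carry_out", "body": {
  "motion": [
    [0,0,0,0,-0.1],
    [0,0,0,0,-0.4]
  ],
  "grip_force": 40
}}

```text
clock: 6.55
eef_pos: [0.4527, -0.286, 0.0032]
ee_rot: [1.897, 2.504, 0.0]
force: [1.0, 0.4, 0.2]
finger_gap: 0.302
grip_force: 0.0
```

{"method": "carry_out", "body": {
  "motion": [
    [0,0,0,0,-1],
    [0,0,0,0,-1],
    [0,0,0,0,-1]
  ]
}}

```text
clock: 6.92
eef_pos: [0.4528, -0.286, 0.0033]
ee_rot: [1.896, 2.504, -0.0]
force: [-1.1, 0.5, 3.9]
finger_gap: 0.148
grip_force: 39.9
```

Gripped now, with the opening at 0.148 and 40 N. The underside is at about TCP z − 3 mm. Next: lift, carry over the plate and turn square.

{"method": "carry_out", "body": {
  "motion": [
    [0,0,0.1,0,-1],
    [0,0,0.4,0,-1],
    [0,0,0.5,0,-1],
    [0,0,0.3,0,-1],
    [0,0,0,0,-1]
  ],
  "grip_force": 80
}}

```text
clock: 7.55
eef_pos: [0.4533, -0.2863, 0.0822]
ee_rot: [1.895, 2.503, 0.0]
force: [0.7, 0.4, -3.6]
finger_gap: 0.14
grip_force: 78.8
```

{"method": "carry_out", "body": {
  "motion": [
    [0.08,0.5,0,-0.022,-1],
    [0.1,0.6,0,-0.022,-1],
    [0.1,0.6,0,-0.022,-1],
    [0.1,0.6,0,-0.022,-1],
    [0.1,0.6,0,-0.022,-1]
  ]
}}

```text
clock: 8.18
eef_pos: [0.4807, -0.1106, 0.0799]
ee_rot: [-2.3, -2.137, 0.002]
force: [0.9, 0.0, -3.1]
finger_gap: 0.136
grip_force: 78.7
```

{"method": "carry_out", "body": {
  "motion": [
    [0.1,0.6,0,-0.021,-1],
    [0.1,0.5,0,0,-1],
    [0.04,0.3,0,0,-1],
    [0,0,0,0,-1],
    [0,0,0,0,-1]
  ]
}}

```text
clock: 8.8
eef_pos: [0.4955, -0.0285, 0.0808]
ee_rot: [-2.368, -2.064, 0.001]
force: [-0.2, -0.6, -3.1]
finger_gap: 0.142
grip_force: 78.7
```

Run:
```python
from h import *
F=[]
for i in range(5):
    c=cap('scene'); o=robot.get_obs(); F.append(np.r_[o['force'],o['ft_torque']])
print(np.mean(F,0).round(3),np.std(F,0).round(2),o['eef_pos'],o['ee_rot'],o['finger_gap'])
t=cap('top')
f=lambda a:(255*(a[:,:,::-1]/255.)**0.6).astype(np.uint8)
A=cv2.resize(f(t['img'][120:260,260:410]),(480,448),interpolation=cv2.INTER_CUBIC)
B=cv2.resize(f(c['img'][140:320,230:410]),(448,448),interpolation=cv2.INTER_CUBIC)
cv2.imwrite('pics/p1.png',np.hstack([A,B])[:,:,:][:, :928]); 
im=cv2.imread('pics/p1.png'); cv2.imwrite('pics/p1.png',cv2.resize(im,(800,386)))
```

```text
[ 0.18   0.097 -2.914  0.005  0.008 -0.014] [0.23 0.38 0.29 0.03 0.03 0.02] [ 0.49575328 -0.02858347  0.08110506] [ 2.36941555e+00  2.06286744e+00 -8.16045539e-05] 0.13617530596729294
```

View pics/p1.png

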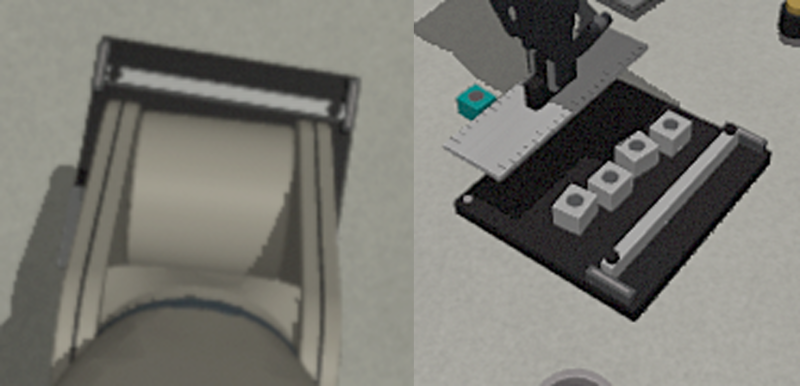

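The ruler is held level over the near part of the plate, roughly square to the bar, with the specimens untouched at picture (575,207) to (670,130). I'll lower it and feel for the plate top to fix the true underside height.

{"method": "carry_out", "body": {
  "motion": [
    [0,0,-0.3,0,-1],
    [0,0,-0.35,0,-1],
    [0,0,-0.2,0,-1],
    [0,0,0,0,-1],
    [0,0,0,0,-1]
  ]
}}

```text
clock: 9.72
eef_pos: [0.4963, -0.028, 0.0306]
ee_rot: [2.368, 2.064, 0.001]
force: [0.6, 0.2, -4.1]
finger_gap: 0.139
grip_force: 78.6
```

```bash
cat >> h.py <<'E'
def read(n=4):
    F=[]
    for i in range(n): c=cap('scene'); o=robot.get_obs(); F.append(np.r_[o['force'],o['ft_torque'],o['eef_pos']])
    F=np.mean(F,0); s=[.9905,-.1375]; print('t',round(o['clock'],2),'F',F[:3].round(2),'Fs',round(F[:2]@s,2),'T',F[3:6].round(3),'pos',(F[6:]*1000).round(1),'rib s',round(F[6:8]@s*1000,1),'t',round((F[6]*.1375+F[7]*.9905)*1000,1)); return c
E
python3 - <<'E'
from h import *
c=read()
P=[ray(c,u,v,.084-.08+.0)for u,v in ()]
c=cap('scene'); cv2.imwrite('pics/low.png',c['img'][:,:,::-1])
E
```

```text
t 9.93 F [ 0.05 -0.07 -2.73] Fs 0.06 T [-0.005  0.012 -0.025] pos [496.4 -28.   30.7] rib s 495.5 t 40.5
```

{"method": "carry_out", "body": {
  "motion": [
    [0,0,-0.035,0,-1],
    [0,0,0,0,-1]
  ]
}}

```text
clock: 10.22
eef_pos: [0.4957, -0.0279, 0.0279]
ee_rot: [-2.368, -2.064, 0.0]
force: [0.1, 0.1, -3.3]
finger_gap: 0.139
grip_force: 78.6
```

{"method": "carry_out", "body": {
  "motion": [
    [0,0,-0.025,0,-1],
    [0,0,0,0,-1]
  ]
}}

```text
clock: 10.48
eef_pos: [0.4957, -0.0279, 0.0264]
ee_rot: [-2.368, -2.064, 0.0]
force: [-0.7, -0.3, -3.2]
finger_gap: 0.14
grip_force: 78.6
```

{"method": "carry_out", "body": {
  "motion": [
    [0,0,-0.02,0,-1],
    [0,0,0,0,-1]
  ]
}}

```text
clock: 10.72
eef_pos: [0.4958, -0.0279, 0.0252]
ee_rot: [-2.368, -2.064, 0.0]
force: [-0.1, -0.0, -3.5]
finger_gap: 0.141
grip_force: 78.6
```

{"method": "carry_out", "body": {
  "motion": [
    [0,0,-0.025,0,-1],
    [0,0,-0.015,0,-1]
  ]
}}

```text
clock: 10.98
eef_pos: [0.4958, -0.0279, 0.0228]
ee_rot: [-2.368, -2.064, 0.0]
force: [0.1, -0.6, -3.5]
finger_gap: 0.14
grip_force: 78.6
```

{"method": "carry_out", "body": {
  "motion": [
    [0,0,-0.01,0,-1],
    [0,0,0,0,-1]
  ]
}}

```text
clock: 11.22
eef_pos: [0.4958, -0.0279, 0.0223]
ee_rot: [-2.368, -2.064, 0.0]
force: [-1.1, 0.5, -3.1]
finger_gap: 0.136
grip_force: 78.6
```

{"method": "carry_out", "body": {
  "motion": [
    [0,0,-0.01,0,-1],
    [0,0,0,0,-1]
  ]
}}

```text
clock: 11.48
eef_pos: [0.4958, -0.0279, 0.0217]
ee_rot: [-2.368, -2.064, 0.0]
force: [-0.3, 0.9, -3.0]
finger_gap: 0.143
grip_force: 78.6
```

{"method": "carry_out", "body": {
  "motion": [
    [0,0,-0.01,0,-1],
    [0,0,0,0,-1]
  ]
}}

```text
clock: 11.72
eef_pos: [0.4959, -0.0279, 0.0215]
ee_rot: [2.368, 2.064, 0.0]
force: [-1.4, -0.6, 3.6]
finger_gap: 0.142
grip_force: 79.6
```

Contact with the plate at TCP z ≈ 0.0217. I'll raise 5 mm and advance along the plate's own x, then slow down for the last stretch.

{"method": "carry_out", "body": {
  "motion": [
    [0,0,0.09,0,-1],
    [0.002,0.012,0,0,-1],
    [0.066,-0.0092,0,0,-1],
    [0.066,-0.0092,0,0,-1],
    [0.066,-0.0092,0,0,-1]
  ]
}}

```text
clock: 12.35
eef_pos: [0.5082, -0.0289, 0.0264]
ee_rot: [-2.368, -2.064, 0.0]
force: [0.0, 0.1, -3.0]
finger_gap: 0.137
grip_force: 78.7
```

{"method": "carry_out", "body": {
  "motion": [
    [0.066,-0.0092,0,0,-1],
    [0.066,-0.0092,0,0,-1],
    [0.066,-0.0092,0,0,-1],
    [0.066,-0.0092,0,0,-1],
    [0.066,-0.0092,0,0,-1]
  ]
}}

```text
clock: 12.98
eef_pos: [0.5278, -0.0316, 0.0265]
ee_rot: [-2.368, -2.064, 0.0]
force: [-1.0, 0.1, -3.1]
finger_gap: 0.141
grip_force: 78.7
```

{"method": "carry_out", "body": {
  "motion": [
    [0.066,-0.0092,0,0,-1],
    [0.066,-0.0092,0,0,-1],
    [0.05,-0.0069,0,0,-1],
    [0.05,-0.0069,0,0,-1],
    [0,0,0,0,-1]
  ]
}}

```text
clock: 13.6
eef_pos: [0.542, -0.0336, 0.0265]
ee_rot: [2.368, 2.064, 0.001]
force: [-0.1, -0.1, -3.7]
finger_gap: 0.142
grip_force: 78.7
```

Run:
```python
from h import *
c=read()
A=(255*(c['img'][140:300,270:430,::-1]/255.)**0.6).astype(np.uint8)
cv2.imwrite('pics/p2.png',cv2.resize(A,(600,600),interpolation=cv2.INTER_CUBIC))
```

```text
t 13.8 F [-0.18 -0.34 -3.14] Fs -0.13 T [ 0.001 -0.008 -0.012] pos [541.8 -33.6  26.6] rib s 541.3 t 41.2
```

View pics/p2.png

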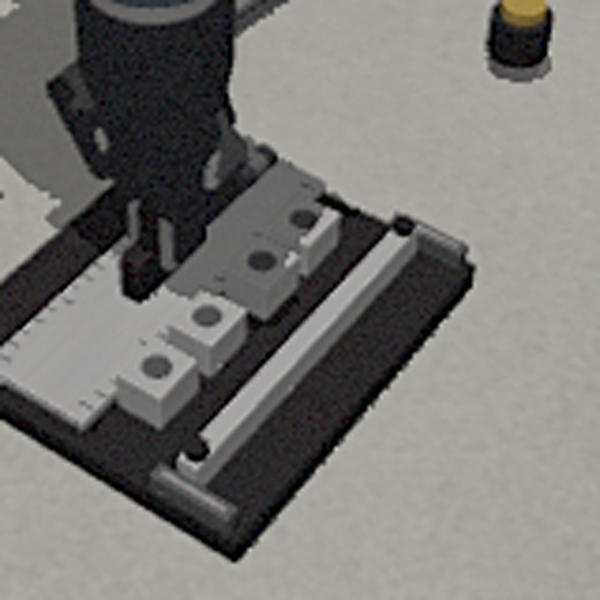

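The edge has gathered the specimens, which are still upright and roughly in line, with about 25 mm left to the bar. I'll continue more slowly.

{"method": "carry_out", "body": {
  "motion": [
    [0.05,-0.0069,0,0,-1],
    [0.05,-0.0069,0,0,-1],
    [0.05,-0.0069,0,0,-1],
    [0.05,-0.0069,0,0,-1],
    [0.033,-0.0046,0,0,-1]
  ]
}}

```text
clock: 14.42
eef_pos: [0.5558, -0.0355, 0.0265]
ee_rot: [2.368, 2.064, 0.0]
force: [-2.1, 0.3, -1.6]
finger_gap: 0.138
grip_force: 78.8
```

```bash
python3 -c "
from h import *
read()"
```

```text
t 14.62 F [-0.    0.27 -2.66] Fs -0.04 T [0.006 0.019 0.005] pos [556.  -35.6  26.6] rib s 555.6 t 41.2
```

{"method": "carry_out", "body": {
  "motion": [
    [0.016,-0.0023,0,0,-1],
    [0.016,-0.0023,0,0,-1],
    [0.016,-0.0023,0,0,-1]
  ]
}}

```text
clock: 15.0
eef_pos: [0.5583, -0.0359, 0.0265]
ee_rot: [-2.368, -2.064, 0.0]
force: [-1.2, 0.8, -3.5]
finger_gap: 0.14
grip_force: 78.7
```

{"method": "carry_out", "body": {
  "motion": [
    [0.016,-0.0023,0,0,-1],
    [0.016,-0.0023,0,0,-1]
  ]
}}

```text
clock: 15.25
eef_pos: [0.5604, -0.0362, 0.0265]
ee_rot: [-2.368, -2.064, -0.0]
force: [-1.3, 0.2, -3.3]
finger_gap: 0.136
grip_force: 78.7
```

{"method": "carry_out", "body": {
  "motion": [
    [0.016,-0.0023,0,0,-1],
    [0.016,-0.0023,0,0,-1],
    [0,0,0,0,-1]
  ]
}}

```text
clock: 15.62
eef_pos: [0.5625, -0.0365, 0.0266]
ee_rot: [2.368, 2.064, 0.0]
force: [-1.5, 0.8, -2.7]
finger_gap: 0.139
grip_force: 78.6
```

{"method": "carry_out", "body": {
  "motion": [
    [0.016,-0.0023,0,0,-1],
    [0,0,0,0,-1]
  ]
}}

```text
clock: 15.88
eef_pos: [0.5633, -0.0366, 0.0265]
ee_rot: [2.368, 2.064, 0.0]
force: [-1.4, 0.3, -3.5]
finger_gap: 0.145
grip_force: 78.7
```

{"method": "carry_out", "body": {
  "motion": [
    [0.016,-0.0023,0,0,-1],
    [0,0,0,0,-1]
  ]
}}

```text
clock: 16.12
eef_pos: [0.5643, -0.0368, 0.0265]
ee_rot: [2.368, 2.064, 0.0]
force: [-0.9, -0.4, -2.4]
finger_gap: 0.136
grip_force: 78.7
```

```bash
python3 -c "
from h import *
read()"
```

```text
t 16.32 F [-0.54  0.23 -3.07] Fs -0.57 T [0.014 0.117 0.02 ] pos [564.3 -36.8  26.5] rib s 564.0 t 41.2
```

{"method": "carry_out", "body": {
  "motion": [
    [0.016,-0.0023,0,0,-1],
    [0,0,0,0,-1]
  ]
}}

```text
clock: 16.58
eef_pos: [0.5652, -0.0369, 0.0265]
ee_rot: [-2.368, -2.064, -0.0]
force: [-1.4, -0.6, -2.6]
finger_gap: 0.143
grip_force: 78.7
```

{"method": "carry_out", "body": {
  "motion": [
    [0.012,-0.0017,0,0,-1],
    [0,0,0,0,-1]
  ]
}}

```text
clock: 16.82
eef_pos: [0.566, -0.037, 0.0265]
ee_rot: [2.368, 2.064, 0.0]
force: [-1.4, -0.2, -2.4]
finger_gap: 0.137
grip_force: 78.7
```

```bash
python3 -c "
from h import *
read()"
```

```text
t 17.02 F [-0.78  0.16 -3.74] Fs -0.8 T [ 0.028  0.162 -0.01 ] pos [566.  -37.   26.5] rib s 565.7 t 41.2
```

{"method": "carry_out", "body": {
  "motion": [
    [0.01,-0.0014,0,0,-1],
    [0,0,0,0,-1]
  ]
}}

```text
clock: 17.27
eef_pos: [0.5665, -0.0371, 0.0265]
ee_rot: [2.368, 2.064, 0.0]
force: [-0.7, -0.3, -2.9]
finger_gap: 0.138
grip_force: 78.7
```

```bash
python3 -c "
from h import *
read(3)"
```

```text
t 17.43 F [-0.98  0.44 -2.9 ] Fs -1.03 T [0.035 0.183 0.003] pos [566.5 -37.1  26.5] rib s 566.2 t 41.2
```

{"method": "carry_out", "body": {
  "motion": [
    [0.01,-0.0014,0,0,-1],
    [0,0,0,0,-1]
  ]
}}

```text
clock: 17.68
eef_pos: [0.5671, -0.0372, 0.0265]
ee_rot: [2.368, 2.064, 0.0]
force: [-1.9, -0.3, -3.4]
finger_gap: 0.14
grip_force: 78.7
```

{"method": "carry_out", "body": {
  "motion": [
    [0.01,-0.0014,0,0,-1],
    [0,0,0,0,-1]
  ]
}}

```text
clock: 17.92
eef_pos: [0.5678, -0.0372, 0.0265]
ee_rot: [2.368, 2.064, 0.0]
force: [-0.9, 0.8, -3.9]
finger_gap: 0.14
grip_force: 78.7
```

```bash
python3 -c "
from h import *
read(3)"
```

```text
t 18.07 F [-0.03 -0.06 -2.59] Fs -0.02 T [0.039 0.147 0.014] pos [567.8 -37.2  26.5] rib s 567.5 t 41.2
```

{"method": "carry_out", "body": {
  "motion": [
    [0.01,-0.0014,0,0,-1],
    [0,0,0,0,-1]
  ]
}}

```text
clock: 18.32
eef_pos: [0.568, -0.0373, 0.0265]
ee_rot: [-2.368, -2.064, 0.001]
force: [-2.2, -0.1, -2.3]
finger_gap: 0.14
grip_force: 78.8
```

```bash
python3 -c "
from h import *
read(3)"
```

```text
t 18.48 F [-2.13  0.53 -1.87] Fs -2.18 T [ 0.113  0.363 -0.064] pos [568.1 -37.2  26.5] rib s 567.8 t 41.2
```

First contact shows: Fs −2.2 N with a slight bias to the −y side. I'll continue in 0.3 mm steps and watch Tz.

{"method": "carry_out", "body": {
  "motion": [
    [0.005,-0.0007,0,0,-1],
    [0,0,0,0,-1]
  ]
}}

```text
clock: 18.73
eef_pos: [0.5681, -0.0373, 0.0264]
ee_rot: [-2.368, -2.064, 0.001]
force: [-2.9, 2.0, -0.7]
finger_gap: 0.137
grip_force: 78.9
```

```bash
python3 -c "
from h import *
read(4)"
```

```text
t 18.93 F [-4.    1.9  -1.11] Fs -4.23 T [ 0.223  0.692 -0.053] pos [568.2 -37.3  26.4] rib s 567.9 t 41.2
```

{"method": "carry_out", "body": {
  "motion": [
    [0,0,0.004,-0.0004,-1],
    [0.004,-0.0006,0,0,-1],
    [0,0,0,0,-1]
  ]
}}

```text
clock: 19.3
eef_pos: [0.5682, -0.0373, 0.0266]
ee_rot: [-2.369, -2.062, 0.001]
force: [-4.9, 2.8, -2.4]
finger_gap: 0.142
grip_force: 78.9
```

```bash
python3 -c "
from h import *
read(4)"
```

```text
t 19.5 F [-4.86  1.73 -2.11] Fs -5.05 T [ 0.34   0.875 -0.043] pos [568.2 -37.3  26.5] rib s 567.9 t 41.2
```

{"method": "carry_out", "body": {
  "motion": [
    [0,0.002,0.002,-0.0004,-1],
    [0.005,-0.0007,0,0,-1],
    [0,0,0,0,-1]
  ]
}}

```text
clock: 19.88
eef_pos: [0.5682, -0.0373, 0.0266]
ee_rot: [-2.37, -2.06, 0.002]
force: [-6.5, 0.8, -2.8]
finger_gap: 0.14
grip_force: 78.9
```

```bash
python3 -c "
from h import *
read(4)"
```

```text
t 20.07 F [-6.18  1.48 -2.56] Fs -6.33 T [0.247 1.081 0.031] pos [568.2 -37.3  26.6] rib s 568.0 t 41.2
```

{"method": "carry_out", "body": {
  "motion": [
    [0.006,-0.0008,0.001,0,-1],
    [0,0,0,0,-1]
  ]
}}

```text
clock: 20.32
eef_pos: [0.5682, -0.0373, 0.0266]
ee_rot: [-2.37, -2.06, 0.003]
force: [-5.9, 1.8, -2.7]
finger_gap: 0.14
grip_force: 78.9
```

```bash
python3 -c "
from h import *
read(4)"
```

```text
t 20.52 F [-6.64  1.49 -1.93] Fs -6.78 T [0.282 1.229 0.02 ] pos [568.2 -37.3  26.6] rib s 567.9 t 41.2
```

{"method": "carry_out", "body": {
  "motion": [
    [0.009,-0.0012,0.001,0,-1],
    [0,0,0,0,-1]
  ]
}}

```text
clock: 20.78
eef_pos: [0.5682, -0.0373, 0.0266]
ee_rot: [-2.369, -2.06, 0.004]
force: [-8.7, 1.4, -1.2]
finger_gap: 0.139
grip_force: 79.1
```

```bash
python3 -c "
from h import *
read(4)"
```

```text
t 20.98 F [-8.02  1.35 -0.39] Fs -8.13 T [0.32  1.428 0.025] pos [568.2 -37.3  26.6] rib s 568.0 t 41.2
```

{"method": "carry_out", "body": {
  "motion": [
    [0.006,-0.0008,0.005,0,-1],
    [0,0,0,0,-1]
  ]
}}

```text
clock: 21.22
eef_pos: [0.5683, -0.0373, 0.0267]
ee_rot: [-2.369, -2.059, 0.005]
force: [-6.9, 2.8, -0.9]
finger_gap: 0.14
grip_force: 78.9
```

```bash
python3 -c "
from h import *
read(4)"
```

```text
t 21.43 F [-8.41  1.29 -1.62] Fs -8.51 T [0.338 1.506 0.028] pos [568.2 -37.3  26.7] rib s 568.0 t 41.2
```

{"method": "carry_out", "body": {
  "motion": [
    [0.01,-0.0014,0.003,0,-1],
    [0,0,0,0,-1]
  ]
}}

```text
clock: 21.68
eef_pos: [0.5683, -0.0373, 0.0267]
ee_rot: [-2.368, -2.059, 0.006]
force: [-8.5, 1.7, -1.0]
finger_gap: 0.139
grip_force: 79.0
```

```bash
python3 -c "
from h import *
read(4)"
```

```text
t 21.88 F [-9.48  1.99 -1.34] Fs -9.67 T [0.391 1.682 0.026] pos [568.3 -37.3  26.7] rib s 568.0 t 41.2
```

{"method": "carry_out", "body": {
  "motion": [
    [0.003,-0.0004,0,0,-1],
    [0,0,0,0,-1],
    [0,0,0,0,-1],
    [0,0,0,0,-1],
    [0,0,0,0,-1]
  ]
}}

```text
clock: 22.5
eef_pos: [0.5683, -0.0373, 0.0267]
ee_rot: [-2.368, -2.059, 0.006]
force: [-10.4, 2.1, -0.6]
finger_gap: 0.135
grip_force: 79.1
```

```bash
python3 -c "
from h import *
read(6)"
```

```text
t 22.8 F [-10.01   2.51  -1.11] Fs -10.26 T [0.419 1.772 0.015] pos [568.3 -37.3  26.8] rib s 568.0 t 41.2
```

{"method": "carry_out", "body": {
  "motion": [
    [0,0,0,0,-1],
    [0,0,0,0,-1],
    [0,0,0,0,-1]
  ]
}}

```text
clock: 23.18
eef_pos: [0.5683, -0.0373, 0.0267]
ee_rot: [-2.368, -2.059, 0.006]
force: [-9.9, 1.6, -1.1]
finger_gap: 0.141
grip_force: 79.1
```

{"method": "carry_out", "body": {
  "motion": [
    [-0.03,0.0042,0,0,-1],
    [-0.03,0.0042,0,0,-1],
    [-0.066,0.0092,0,0,-1],
    [-0.2,0.028,0,0,-1],
    [-0.3,0.042,0,0,-1]
  ]
}}

```text
clock: 23.8
eef_pos: [0.5337, -0.0324, 0.0278]
ee_rot: [2.37, 2.06, 0.002]
force: [-0.4, 0.4, -2.1]
finger_gap: 0.142
grip_force: 78.8
```

Run:
```python
from h import *
c=read(3)
A=(255*(c['img'][160:290,280:410,::-1]/255.)**0.6).astype(np.uint8)
cv2.imwrite('pics/p3.png',cv2.resize(A,(600,600),interpolation=cv2.INTER_CUBIC))
```

```text
t 23.95 F [-1.72  0.01 -2.68] Fs -1.7 T [0.021 0.069 0.041] pos [531.3 -32.1  27.4] rib s 530.7 t 41.3
```

View pics/p3.png

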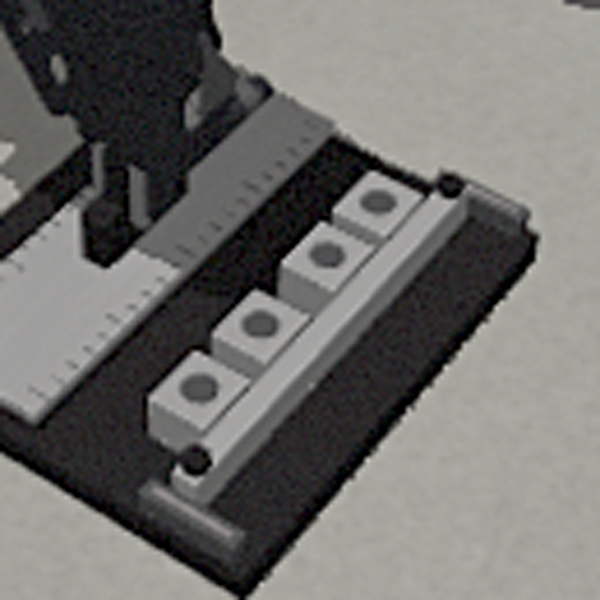

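All four specimens sit flush in a row against the bar, and the edge has backed away. Now I'll carry the straightedge back to its old place on the bench.

{"method": "carry_out", "body": {
  "motion": [
    [0,0,0.4,0,-1],
    [0,0,0.6,0,-1],
    [-0.1,-0.3,0.2,0.015,-1],
    [-0.18,-0.6,0,0.019,-1],
    [-0.18,-0.6,0,0.019,-1]
  ]
}}

```text
clock: 24.58
eef_pos: [0.507, -0.1235, 0.1003]
ee_rot: [2.186, 2.253, 0.002]
force: [0.8, -0.4, -2.5]
finger_gap: 0.138
grip_force: 79.0
```

{"method": "carry_out", "body": {
  "motion": [
    [-0.18,-0.6,0,0.019,-1],
    [-0.18,-0.6,0,0.019,-1],
    [-0.18,-0.6,0,0.019,-1],
    [-0.2,-0.6,0,0.019,-1],
    [-0.1,-0.4,0,0.003,-1]
  ]
}}

```text
clock: 25.2
eef_pos: [0.4559, -0.2925, 0.0999]
ee_rot: [1.895, 2.503, -0.0]
force: [-1.3, -1.0, -2.9]
finger_gap: 0.141
grip_force: 78.9
```

{"method": "carry_out", "body": {
  "motion": [
    [0,0,-0.4,0,-1],
    [0,0,-0.5,0,-1],
    [0,0,-0.3,0,-1],
    [0,0,-0.1,0,-1],
    [0,0,0,0,-1]
  ]
}}

```text
clock: 25.82
eef_pos: [0.4559, -0.2904, 0.0216]
ee_rot: [1.895, 2.505, 0.0]
force: [-0.3, -0.3, -1.6]
finger_gap: 0.14
grip_force: 78.8
```

Next, down to TCP z ≈ 0.0035, feeling for the bench.

{"method": "carry_out", "body": {
  "motion": [
    [0,0,-0.15,0,-1],
    [0,0,-0.08,0,-1],
    [0,0,-0.04,0,-1],
    [0,0,0,0,-1]
  ]
}}

```text
clock: 26.32
eef_pos: [0.4555, -0.2903, 0.0052]
ee_rot: [-1.896, -2.505, 0.0]
force: [0.7, 0.3, -2.8]
finger_gap: 0.136
grip_force: 78.9
```

{"method": "carry_out", "body": {
  "motion": [
    [0,0,-0.015,0,-1],
    [0,0,0,0,-1]
  ]
}}

```text
clock: 26.58
eef_pos: [0.4556, -0.2904, 0.0045]
ee_rot: [1.896, 2.505, 0.0]
force: [0.1, -0.5, -2.0]
finger_gap: 0.138
grip_force: 78.9
```

{"method": "carry_out", "body": {
  "motion": [
    [0,0,-0.01,0,-1],
    [0,0,0,0,-1]
  ]
}}

```text
clock: 26.82
eef_pos: [0.4556, -0.2903, 0.0038]
ee_rot: [-1.896, -2.505, 0.0]
force: [0.4, 0.1, -2.5]
finger_gap: 0.141
grip_force: 78.9
```

{"method": "carry_out", "body": {
  "motion": [
    [0,0,-0.01,0,-1],
    [0,0,0,0,-1]
  ]
}}

```text
clock: 27.08
eef_pos: [0.4556, -0.2903, 0.0035]
ee_rot: [1.896, 2.505, -0.0]
force: [-1.0, 2.1, 3.8]
finger_gap: 0.139
grip_force: 79.6
```

{"method": "carry_out", "body": {
  "motion": [
    [0,0,0,0,-0.5],
    [0,0,0,0,0],
    [0,0,0,0,0.3],
    [0,0,0,0,0.4],
    [0,0,0,0,0.4]
  ]
}}

```text
clock: 27.7
eef_pos: [0.4556, -0.2903, 0.0032]
ee_rot: [1.896, 2.505, 0.0]
force: [0.2, -0.7, -0.1]
finger_gap: 0.702
grip_force: 0.0
```

{"method": "carry_out", "body": {
  "motion": [
    [0,0,0.2,0,0.4],
    [0,0,0.5,0,0.4],
    [0,0,0.8,0,0.4],
    [0,0,0.8,0,0.4],
    [0,0,0.2,0,0.4]
  ]
}}

```text
clock: 28.32
eef_pos: [0.4572, -0.2914, 0.1571]
ee_rot: [1.892, 2.5, 0.001]
force: [0.6, -0.1, -0.5]
finger_gap: 0.696
grip_force: 0.0
```

{"method": "carry_out", "body": {
  "motion": [
    [-0.5,-0.5,0,0,0.4],
    [-0.6,-0.6,0,0,0.4],
    [-0.6,-0.6,0,0,0.4],
    [-0.4,-0.4,0,0,0.4],
    [0,0,0,0,0.4]
  ]
}}

```text
clock: 28.95
eef_pos: [0.3278, -0.4173, 0.1528]
ee_rot: [-1.9, -2.501, -0.0]
force: [-0.8, -0.1, 0.6]
finger_gap: 0.703
grip_force: 0.0
```

Run:
```python
from h import *
c=cap('top'); gray=c['img'].astype(float).mean(2); o=robot.get_obs(); print(o['clock'],o['eef_pos'],o['finger_gap'])
def comp(mask,lo,hi,name,z,roi):
    m=np.zeros(mask.shape,np.uint8); u0,u1,v0,v1=roi; m[v0:v1,u0:u1]=mask[v0:v1,u0:u1]
    for k in cv2.findContours(m,cv2.RETR_EXTERNAL,cv2.CHAIN_APPROX_NONE)[0]:
        if lo<=cv2.contourArea(k)<=hi:
            w=np.array([ray(c,*p,z)[:2] for p in k[:,0].astype(float)],np.float32)*1000
            r=cv2.minAreaRect(w); print(name,np.round(r[0],1),np.round(r[1],1),round(r[2],1), 's',round(r[0][0]*.9905-r[0][1]*.1375,1))
comp(gray>100,60,3000,'spec',.042,(295,392,140,198))
comp((gray>110),300,9e4,'edge',.006,(380,500,200,270))
comp(gray<85,800,9e4,'case',.022,(135,245,195,262))
comp(gray<60,50,900,'lens',.05,(195,225,135,165))
s=cap('scene'); g=s['img'].astype(float).mean(2)
cv2.imwrite('pics/end.png',s['img'][:,:,::-1])
```

```text
29.0 [ 0.32868982 -0.41638044  0.15274019] 0.6984043535902873
spec [ 584.8 -158.2] [104.1  13.9] 0.4 s 601.0
spec [620.3 -46.2] [172.9  37. ] 82.1 s 620.7
spec [ 657.2 -117.7] [19.2 94.1] 1.5 s 667.2
edge [ 456.7 -290.3] [ 67.1 219.1] 15.9 s 492.3
case [451.7 302.8] [204.1  80.4] 76.1 s 405.8
lens [632.7 253.7] [47.1 39.3] 47.8 s 591.8
```

The specimens and bar now measure as one straight block, square at 82.1°. The ruler lies flat off the plate, and the slide case and lens have not moved.

```bash
python3 -c "
from cell import robot
print(robot.job_done())"
```

```text
the job is handed in; nothing more can be done
None
```

The job is handed in, at 29 s of the 67 s allowed: all four specimens are flush against the bar after an even press of about 10 N, and the straightedge lies flat on the bench off the plate; slide case and lens measured unmoved, the clamp ring was not re-measured, and no verdict was returned.

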